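# Feed one guide block from the magazine and hold it located in the drilling fixture

### The arm

A 6-joint arm with a two-finger parallel gripper is mounted at the origin on a cart in front of the work surface, level with it; the furniture and walls round the work are solid. World frame = base frame: x ahead of the robot, y to its left, z up, the work surface at z = 0. Lengths are in mm, angles in rad, forces in N, time in s.
With the tool pointing down it reaches from about 275 to 750 mm from the base axis. Payload 10.2 kg.
Tool frame: the origin (TCP) lies between the finger pads; the fingertips stand 17 mm ahead of it and the grasp point (between the pads) lies 2 mm behind it; z points along the fingers, y is the line along which they close (so a half turn about z gives the same grasp; the last joint's range is limited). The gripper opens to 85 mm and grips with 20 to 120 N. Pads are 22 mm wide; open, the fingers measure 114 mm over their backs; the gripper's body (76 mm by 85 mm) begins 54 mm behind the grasp point. The pads swing forward as they close: fully open they stand 13 mm farther back than shut.
Start: joints at [-1.481, 0.313, 1.498, -0, 1.331, -0.223], TCP at [161.542, -499.535, 248.294] pointing down, gripper open.
Joint ranges: [-2.94, 2.94], [-0.97, 2.17], [0.19, 2.56], [-1.23, 4.37], [0.02, 3.11], [-2.88, 2.88]. Speed limits (rad/s): [2.39, 2.39, 3.01, 3.14, 3.14, 3.14].

### API

Orientations are given as a unit quaternion [w, x, y, z].
In Python, from rig import * gives the robot as it stands.
- The arm moves only by the tool step_arm, never from a script. Its argument "commands" is text: rows parted by semicolons, each of 7 numbers parted by spaces: the opening, from 0 (shut) to 1 (fully open), then the shift along the tool's x, y, z in cm, then the turn, a rotation vector about the tool's x, y, z in rad. In form: hand x y z rx ry rz; .... A call has 1 to 20 rows; each row is the pose to reach, as a shift and turn from the pose commanded when the call began, along the tool's axes at that moment; what a row does not reach only later rows make up. A row lasts 1/12 s, in which the tool goes at most 41.7 mm and 7.16 degrees, less where a joint would pass 70% of its speed; a pose out of reach is approached as far as the arm can. A call with a gripper value outside its range is refused whole. The fingers move at their own pace and stop on an object; "newtons" is the grip in N (left out, the last holds). Time passes only in rows, so rows that repeat a pose let the fingers close. It gives the time, the measured TCP pose, the force, the opening and the grip force at its end, in the units of the state.
- sense(): the state, without advancing time (a new reading comes with each control period).
- capture(name): name is "scene" or "top" or "wrist"; returns the picture (480x640x3 uint8, red, green, blue); there is no depth.
- camera_model(name): a dict with "mtx" (3x3 intrinsics, pixels), "eye" and "rotation" of the camera in the world. Camera axes: x right, y down, z forward; pixel columns grow to the right and rows downward; lengths in mm; the calibration is good to about 2 mm. A picture is of the moment at which its call begins: read the wrist's pose just before it. camera_model takes no time and is no camera call; for the wrist camera it gives the pose at the moment of the call.
- finish_job(): hands the job in; it is judged then, once.
Trained networks look in the newest picture that a camera, given by its name, has taken for a name from the list of things; names that differ only in an ending like _2 or _b are one class to them, and where a whole thing is asked for, a point or a joint stands for the part that bears it (a point fixed in the world has none). Each returns a list of dicts, best first, with "score" (0 to 1); they miss things now and then, are a little off and sometimes report something else, mostly with a low value. They report only what shows in the picture. A call takes as long as a camera call. They do not tell look-alikes from the thing itself.
- search_frame(camera, label): "rect" ([centre column, centre row, width, height] in pixels, round what is visible of it).
- trace(camera, label): "mask" (480x640 bool, what is visible of it) and "rect" ([centre column, centre row, width, height] in pixels, round what is visible of it).
- spot_point(camera, label): "xy" ([column, row] in pixels: a listed point, or the origin of a listed thing).
The state is a dict: "time_s": time; "joints": joint angles; "dq": joint speeds; "tau": joint torques, N m; "eef_pos": TCP position; "ee_rot": TCP orientation; "force": force on the tool from outside, world axes, zero at the start; "wrist_torque": the same for the moment, N m; "grip_width": opening from 0.0 (shut) to 1.0 (fully open); "grip_force": force on a finger pad.
Only numpy, scipy, OpenCV 4.12 (cv2) and the standard library are available. Lean on these libraries where they do the work, as an engineer would, in place of code of your own. Each camera call takes 0.05 s, during which the arm holds its last target. There are 200 camera calls.

### The job

Pull the feeder's spring lever right through its stroke so that it pushes one steel block out of the magazine, then ease the lever slowly all the way back (do not let it snap) so that the next block drops down behind. Take the block that came out, set it flat on the base of the drilling fixture, long side along the side stop, and press it into the corner so that it bears firmly against the end stop and the side stop at once. Finish while still holding it there with the fingers, pressed against both stops for the drill, and leave the V block, the bolt and the spanner lying nearby alone.

Things in the scene. Friction and masses are not known exactly. Their poses are not given: they have to be found in the camera images.
- feeder: magazine feeder bolted to the bench: grey body 212 x 78 mm (its x, y) on a dark flange 236 x 116. Origin: on the bench under the magazine's centre; +x is its back, -x its front (outlet), z up. Steel magazine chute, 53 x 39 mm inside, from the feed floor (70 mm above the bench) up to 130 mm, walls 5 mm. The lever stands beside the -y side
- feed_lever (a joint): hand lever on a horizontal pivot: 0 = home, leaning 0.5 rad back (feeder +x) from upright; it grows as the knob is pulled forward (to feeder -x); full stroke, at its stop, is 1.0 rad (leaning 0.5 rad forward). A spring returns it: 2 to 3 N at the knob at home, about 8 N at full stroke; let go, it snaps back in a fraction of a second
- lever_knob (a point): centre of the black ball knob (32 mm diameter) at the end of the lever, 175 mm from the pivot axis; a neck 16 mm in diameter and a bar up to 16 mm wide run from it towards the pivot. At home it is about 178 mm above the bench
- lever_pivot (a point): point on the lever's pivot axis (the axis runs along the feeder's y), in the plane in which the knob swings, 24 mm above the bench
- block: steel guide block, 50 x 36 x 30 mm (its x, y, z) with a 12 mm bore upright through its middle, about 0.4 kg, lightly oiled so that it slides easily on the feeder and the fixture (friction about 0.3); the lowest one in the magazine at the start, its long side along the feeder's x. Origin: centre of its underside
- next_block: the same kind of block, lying on the first one in the magazine; it must stay in the magazine and come down on its floor. Origin: centre of its underside
- jig: drilling fixture bolted to the bench: dark steel plate 150 x 128 mm (its x, y), 14 mm thick, with a 17 mm drill hole. Origin: centre of its underside. On it two bright steel bars 12 mm high (tops 26 mm above the bench) at right angles make a corner open to its -x and -y. Three bolt heads, 8 mm high, near the plate's other corners
- end_stop: bar 18 mm thick across the fixture's +x end; its working face looks to fixture -x and lies 46 mm from the fixture's origin; it runs from y = -38 to +27 mm. Its origin lies 14 mm above the fixture's, same axes
- side_stop: bar 18 mm thick along the fixture's +y side; its working face looks to fixture -y and lies 36 mm from the fixture's origin; it runs from x = -48 to +35 mm. Its origin lies 14 mm above the fixture's, same axes
- bolt_a: dark hexagon bolt, 58 mm long, 22 mm high, lying to the right of the fixture (bystander). Origin: centre of its underside
- spanner_b: bright open-ended spanner, 156 mm long, 8 mm high, lying along the feeder's +y side (bystander). Origin: centre of its underside
- outlet (a point): point on the level shelf in front of the magazine, 70 mm above the bench, 60 mm to feeder -x from its origin: a full lever stroke pushes the lowest block straight forward until its underside's centre lies about here, wholly clear of the chute. The shelf is 78 mm wide; a lip 6 mm high ends it, 34 mm in front of this point
- seat (a point): centre of the underside of a block seated in the corner with its long side along the side stop: on the plate's top, at x = +21, y = +18 mm in the fixture's frame, above the drill hole; axes as the fixture's
- v_block: hardened steel V block, 60 x 50 x 34 mm, standing behind the fixture, 90 mm or more from its origin (bystander). Origin: centre of its underside
Things that resemble listed ones, but are neither listed nor needed, are in the scene too. What is shaped like the next_block but purple is not meant.

How it is judged:
By the outcome, as a careful person would: the job done as asked, in the order asked, and still so for the second after the job is handed in, while the arm keeps its last pose, push and grip.
It also fails if it takes over 69 s, if anything falls off the work surface, if the arm or the gripper's body presses on something with over 40 N, if the wrist force passes 120 N, or if a joint passes its speed limit or range.

## Working session

There is one attempt and no reset: what is moved stays moved. The work goes in short steps, Python scripts to look and compute and a tool call to move; the robot and the scene stay as the last step left them, time stands still between calls to the robot, and variables do not carry over. Pictures are saved under pics/ and viewed, at most 13 in all, crops included, and the job is handed in when it is done.

Besides the shell and the picture viewer there is one more tool, called after "Emit:" as name(argument=value, ...), one argument or row to a line, values as JSON. step_arm: Moves the arm, as the interface text tells. Its arguments: {"type":"object","properties":{"commands":{"type":"string"},"newtons":{"type":"number"}},"required":["commands"]}

```bash
mkdir -p pics; ls; python3 - <<'E'
from rig import *
import cv2,numpy as np
s=sense();print(s)
a=capture("scene");b=capture("top")
cv2.imwrite("pics/s.png",a[:,:,::-1]);cv2.imwrite("pics/t.png",b[:,:,::-1])
for c in("scene","top"):
    m=camera_model(c);print(c,np.round(m["mtx"],1).tolist(),np.round(m["eye"],1),np.round(m["rotation"],4).tolist())
    for n in ["feeder","lever_knob","lever_pivot","block","next_block","jig","end_stop","side_stop","outlet","seat","v_block","bolt_a","spanner_b"]:
        print(c,n,[(np.round(d["xy"],1).tolist(),round(d["score"],2)) for d in spot_point(c,n)][:3])
E
```

```text
pics
{'time_s': 0.0, 'joints': array([-1.48139786e+00,  3.13446103e-01,  1.49842284e+00,  2.85254545e-05,
        1.33099209e+00, -2.23423684e-01]), 'dq': array([-0.00026942,  0.0009235 ,  0.0007265 , -0.0009359 ,  0.00054099,
        0.00047172]), 'tau': array([-1.52388252e-04, -4.12274837e+01, -2.59740651e+01, -1.97266386e-04,
        4.25568302e-03, -3.76480671e-05]), 'eef_pos': array([ 161.52838278, -499.29453929,  247.74241604]), 'ee_rot': array([-6.31837049e-04,  9.87793035e-01,  1.55770719e-01,  5.62881450e-05]), 'force': array([ 0.09487774,  0.36879779, -0.08318453]), 'wrist_torque': array([-0.01127756,  0.04156581,  0.0525018 ]), 'grip_force': 0.0, 'grip_width': 1.0026570814477964}
scene [[551.3, 0.0, 314.5], [0.0, 551.3, 246.4], [0.0, 0.0, 1.0]] [ 91.4 676.1 580.8] [0.1558, -0.2425, 0.8202, -0.4942]
scene feeder [([272.3, 356.2], 0.88)]
scene lever_knob [([239.0, 225.9], 0.79)]
scene lever_pivot []
scene block [([267.7, 321.1], 0.77)]
scene next_block [([313.8, 301.7], 0.98), ([273.4, 306.0], 0.79)]
scene jig [([367.0, 273.5], 0.89)]
scene end_stop [([272.4, 355.4], 0.3)]
s
[... 167 characters left out ...]
([392.6, 253.7], 0.46)]
scene spanner_b []
top [[525.0, 0.0, 323.3], [0.0, 525.0, 242.0], [0.0, 0.0, 1.0]] [ 302.5  -23.6 1224.6] [-0.0815, 0.7138, -0.6911, 0.0787]
top feeder [([263.5, 251.0], 0.81)]
top lever_knob [([293.8, 180.1], 0.88)]
top lever_pivot [([299.0, 233.4], 0.77)]
top block [([262.4, 249.4], 0.49)]
top next_block [([337.2, 241.7], 0.85), ([261.5, 244.0], 0.76), ([263.8, 272.4], 0.28)]
top jig [([397.9, 258.4], 0.65)]
top end_stop []
top side_stop []
top outlet [([260.5, 272.4], 0.76)]
top seat [([390.9, 244.7], 0.56), ([262.2, 252.0], 0.52), ([444.2, 260.3], 0.48)]
top v_block [([406.2, 206.7], 0.94)]
top bolt_a [([446.1, 259.2], 0.72)]
top spanner_b [([228.0, 263.8], 0.51)]
```

View pics/s.png

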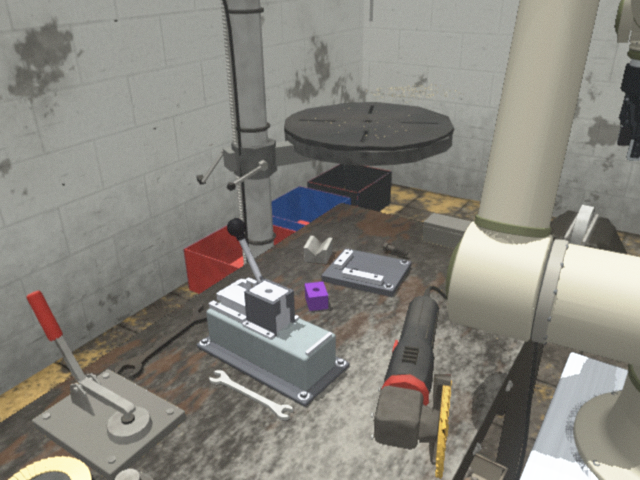

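```bash
cat > h.py <<'E'
from rig import *
import cv2,numpy as np
from scipy.spatial.transform import Rotation as R
def rot(q): q=np.array(q); return R.from_quat([q[1],q[2],q[3],q[0]]).as_matrix() if q.size==4 else q
def ray(c,uv,z,m=None):
    m=m or camera_model(c);d=rot(m["rotation"])@np.linalg.inv(m["mtx"])@np.array([uv[0],uv[1],1.])
    e=np.array(m["eye"]);return e+d*(z-e[2])/d[2]
def proj(c,p,m=None):
    m=m or camera_model(c);q=np.array(m["mtx"])@(rot(m["rotation"]).T@(np.array(p)-m["eye"]));return q[:2]/q[2]
def pts(c,n): return [(np.array(d["xy"]),d["score"]) for d in spot_point(c,n)]
E
python3 - <<'E'
from h import *
b=cv2.imread("pics/t.png");cv2.imwrite("pics/t2.png",cv2.resize(b[150:330,190:480],None,fx=2.7,fy=2.7,interpolation=cv2.INTER_CUBIC))
for n,c,uv,z in [("feeder","scene",(272.3,356.2),0),("feeder","top",(263.5,251),0),("knob","scene",(239,225.9),178),("knob","top",(293.8,180.1),178),("pivot","top",(299,233.4),24),("outlet","scene",(301.3,335.4),70),("outlet","top",(260.5,272.4),70),("block","scene",(267.7,321.1),70),("block","top",(262.4,249.4),70),("jig","scene",(367,273.5),0),("jig","top",(397.9,258.4),0),("seat","scene",(351.5,270.6),14),("seat","top",(390.9,244.7),14),("purple?","scene",(313.8,301.7),0),("purple?","top",(337.2,241.7),0),("v","top",(406.2,206.7),0),("bolt","top",(446,259),0),("sp","top",(228,263.8),0)]: print(n,c,np.round(ray(c,uv,z),1))
E
```

```text
feeder scene [556.  117.1   0. ]
feeder top [558.9 127.6   0. ]
knob scene [673.7  41.6 178. ]
knob top [675.9  50.7 178. ]
pivot top [598.9  43.5  24. ]
outlet scene [492.7 121.   70. ]
outlet top [495.3 122.8  70. ]
block scene [559.4 118.8  70. ]
block top [547.8 121.6  70. ]
jig scene [ 553.1 -202.     0. ]
jig top [ 551.2 -192.7    0. ]
seat scene [ 574.4 -174.4   14. ]
seat top [ 580.9 -174.2   14. ]
purple? scene [588.  -55.1   0. ]
purple? top [587.3 -47.5   0. ]
v top [ 680.  -212.9    0. ]
bolt top [ 553.4 -307.     0. ]
sp top [525.2 209.9   0. ]
```

View pics/t2.png

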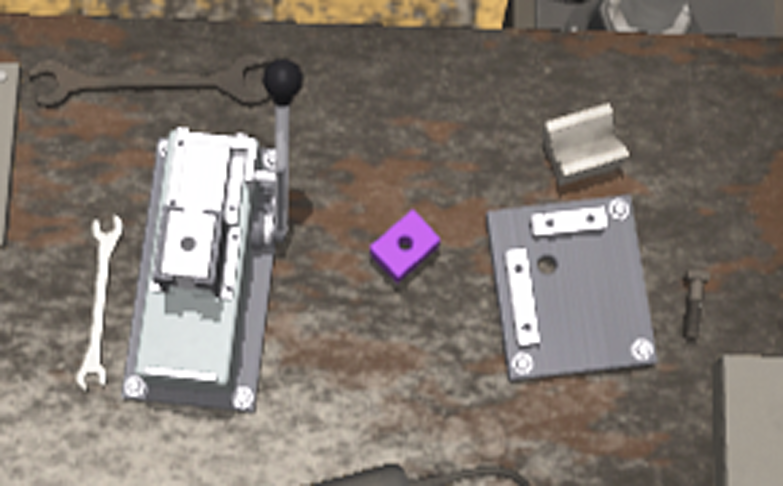

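The scene shows the feeder at about (272,320), with its black-knob lever tip at (237,227). The fixture is at (367,272), the V block at (317,247) and the spanner at (250,393). Possible mix-ups:
- **Lever:** the red-handled lever at (45,315) on a separate plate. The black ball on the feeder is the one I want.
- **Block:** the purple block at (316,296). I want the steel one inside the chute at (269,305).
- **Spanner:** the dark spanner at top crop (150,85).

The top crop is itself the close check: the knob at (283,80) belongs to the bar running to the feeder's side.

```bash
python3 - <<'E'
from h import *
f=lambda u,v,z: ray("top",(190+u/2.7,150+v/2.7),z)[:2]
print("jig corners",[np.round(f(u,v,14),1).tolist() for u,v in[(489,213),(632,197),(655,364),(512,381)]])
c=[f(u,v,14) for u,v in[(489,213),(632,197),(655,364),(512,381)]]
print("ctr",np.mean(c,0),"yaw",[np.arctan2(*(c[a]-c[b])[::-1]) for a,b in[(0,3),(1,2)]],[np.arctan2(-(c[a]-c[b])[0],(c[a]-c[b])[1]) for a,b in[(0,1),(3,2)]])
k=[f(135,386,8),f(243,397,8),f(271,157,8),f(165,147,8)]
print("feeder bolts",np.round(k,1).tolist(),"ctr",np.mean(k,0),[np.arctan2(*(k[a]-k[b])[::-1]) for a,b in[(3,0),(2,1)]])
print("knob",f(283,80,178),"neck low",f(281,240,30))
E
```

```text
jig corners [[617.9, -127.0], [636.6, -253.2], [488.4, -271.3], [469.8, -148.5]]
ctr [ 553.17634832 -200.02636422] yaw [np.float64(0.14391678298925234), np.float64(0.1218632847542565)] [np.float64(0.1469572670169255), np.float64(0.1507953029403847)]
feeder bolts [[455.8, 175.5], [449.3, 82.0], [664.9, 67.9], [671.2, 163.2]] ctr [560.29124986 122.13921373] [np.float64(-0.056791660199168204), np.float64(-0.06525760748017667)]
knob [677.03199931  48.65722804] neck low [583.81402127  54.10156989]
```

Emit:
step_arm(
  commands="1 65.5 -36 -3 0 0 0.373;1 65.5 -36 -3 0 0 0.373;1 65.5 -36 -3 0 0 0.373;1 65.5 -36 -3 0 0 0.373;1 65.5 -36 -3 0 0 0.373;1 65.5 -36 -3 0 0 0.373;1 65.5 -36 -3 0 0 0.373;1 65.5 -36 -3 0 0 0.373;1 65.5 -36 -3 0 0 0.373;1 65.5 -36 -3 0 0 0.373;1 65.5 -36 -3 0 0 0.373;1 65.5 -36 -3 0 0 0.373;1 65.5 -36 -3 0 0 0.373;1 65.5 -36 -3 0 0 0.373;1 65.5 -36 -3 0 0 0.373;1 65.5 -36 -3 0 0 0.373;1 65.5 -36 -3 0 0 0.373;1 65.5 -36 -3 0 0 0.373;1 65.5 -36 -3 0 0 0.373;1 65.5 -36 -3 0 0 0.373",
  newtons=60,
)

```text
time_s: 3.07
eef_pos: [674.7, 46.5, 276.8]
ee_rot: [-0.0, 1.0, -0.029, -0.001]
force: [0.3, 0.2, -0.4]
grip_width: 1.0
grip_force: 0.0
```

```bash
python3 - <<'E'
from h import *
s=sense();print(s["eef_pos"],s["ee_rot"],s["time_s"])
a=capture("wrist");cv2.imwrite("pics/w1.png",a[:,:,::-1]);m=camera_model("wrist");print(np.round(m["eye"],1))
for n,z in[("lever_knob",178),("lever_pivot",24),("feeder",0),("outlet",70),("next_block",100)]:
    for uv,sc in pts("wrist",n): print(n,uv.round(1),round(sc,2),ray("wrist",uv,z,m).round(1))
capture("scene")
for uv,sc in pts("scene","lever_knob"): print(uv,sc,ray("scene",uv,178))
E
```

```text
[674.74413745  46.47087026 276.83249699] [-1.07576444e-04  9.99589123e-01 -2.86547568e-02 -6.91885892e-04] 3.0667
[757.5  40.1 403.8]
lever_knob [310.7 253.7] 0.96 [675.8  47.7 178. ]
lever_knob [248.4 331.9] 0.4 [621.7  93.6 178. ]
lever_pivot [315.7 278.8] 0.72 [590.7  49.3  24. ]
feeder [260.9 300.5] 0.98 [556.1 116.2   0. ]
outlet [253. 382.] 0.87 [496.  121.4  70. ]
next_block [246.2 348. ] 0.87 [557.8 116.2 100. ]
next_block [410.4 271.7] 0.67 [625.9 -34.7 100. ]
[235.2 226.8] 0.8 [676.88776456  47.72233902 178.        ]
[367.7 267.3] 0.19 [419.36947361  50.81878196 178.        ]
```

Emit:
step_arm(
  commands="1 0.1 -0.1 4 0 0 0;1 0.1 -0.1 8 0 0 0;1 0.1 -0.1 10.2 0 0 0;1 0.1 -0.1 10.2 0 0 0;0 0.1 -0.1 10.2 0 0 0;0 0.1 -0.1 10.2 0 0 0;0 0.1 -0.1 10.2 0 0 0;0 0.1 -0.1 10.2 0 0 0;0 0.1 -0.1 10.2 0 0 0;0 0.1 -0.1 10.2 0 0 0",
  newtons=60,
)

```text
time_s: 4.3
eef_pos: [675.7, 46.2, 178.4]
ee_rot: [-0.001, 1.0, -0.03, 0.002]
force: [-0.3, 3.2, 6.8]
grip_width: 0.343
grip_force: 58.7
```

```bash
python3 - <<'E'
from h import *
a=capture("scene");cv2.imwrite("pics/s2.png",cv2.resize(a[150:400,150:400],None,fx=2.4,fy=2.4)[:,:,::-1])
E
```

```text
(no output)
```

View pics/s2.png

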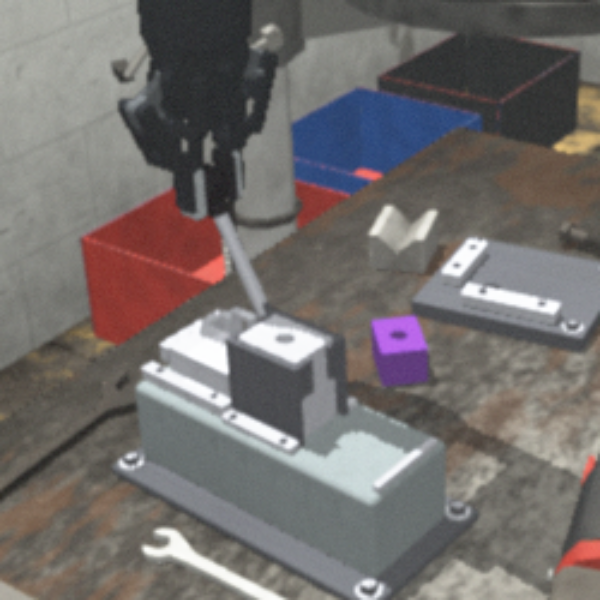

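Emit:
step_arm(
  commands="0 -0.78 0 -0.4 0 0 0;0 -1.58 0 -0.76 0 0 0;0 -2.39 0 -1.08 0 0 0;0 -3.22 0 -1.36 0 0 0;0 -4.06 0 -1.6 0 0 0;0 -4.91 0 -1.79 0 0 0;0 -5.78 0 -1.95 0 0 0;0 -6.64 0 -2.06 0 0 0;0 -7.52 0 -2.12 0 0 0;0 -8.39 0 -2.14 0 0 0;0 -9.27 0 -2.12 0 0 0;0 -10.14 0 -2.06 0 0 0;0 -11.01 0 -1.95 0 0 0;0 -11.87 0 -1.79 0 0 0;0 -12.72 0 -1.6 0 0 0;0 -13.56 0 -1.36 0 0 0;0 -14.39 0 -1.08 0 0 0;0 -15.2 0 -0.76 0 0 0;0 -16 0 -0.4 0 0 0;0 -16.78 0 0 0 0 0",
)

```text
time_s: 6.02
eef_pos: [507.5, 55.6, 177.0]
ee_rot: [0.0, 1.0, -0.03, 0.001]
force: [0.3, -0.3, 0.8]
grip_width: -0.001
grip_force: 0.0
```

```bash
python3 - <<'E'
from h import *
a=capture("scene");cv2.imwrite("pics/s3.png",cv2.resize(a[150:400,150:400],None,fx=2.4,fy=2.4)[:,:,::-1])
for n in["lever_knob","block","next_block"]:
    for uv,sc in pts("scene",n): print(n,uv,sc,ray("scene",uv,178 if "k" ==n[-1] and 0 else 178 if n=="lever_knob" else 70))
E
```

```text
lever_knob [235.6 223.6] 0.63 [684.7432691   37.56509377 178.        ]
lever_knob [396.  254.7] 0.19 [401.3641014   -5.98643547 178.        ]
block [367.  273.5] 0.64 [497.47333462 -96.17181324  70.        ]
next_block [314.5 303.8] 0.77 [523.66989149  37.72686668  70.        ]
```

View pics/s3.png

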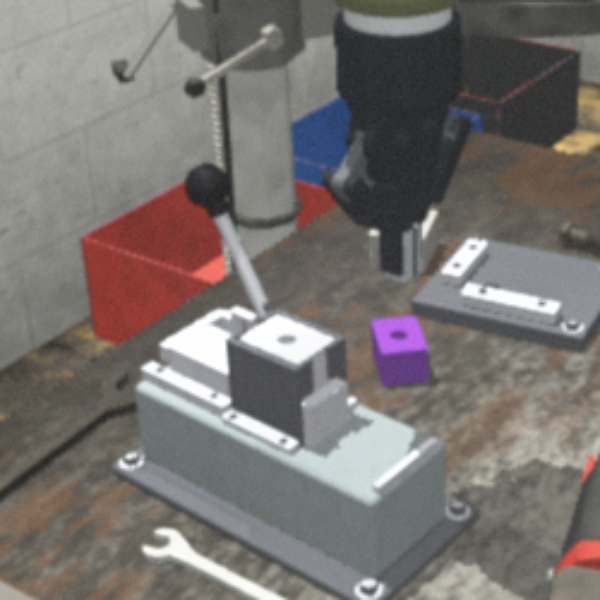

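The scene crop shows the hand empty at (400,240), having slipped off. The lever is back home with its knob at (208,188), and the steel block is only slightly out of the chute at (325,410). The ball slips between side pads, so I'll turn the hand 90° and put a finger pad behind the knob. That contact can't slip.

Emit:
step_arm(
  commands="0 0 0 -4 0 0 0;0 0 0 -8 0 0 -0.1;1 4 0 -9 0 0 -0.22;1 8 0 -9 0 0 -0.34;1 12 0 -9 0 0 -0.46;1 16 0 -9 0 0 -0.58;1 17 -0.1 -9 0 0 -0.7;1 17 -0.1 -9 0 0 -0.82;1 17 -0.1 -9 0 0 -0.94;1 17 -0.1 -9 0 0 -1.06;1 17 -0.1 -9 0 0 -1.18;1 17 -0.1 -9 0 0 -1.3;1 17 -0.1 -9 0 0 -1.42;1 17 -0.1 -9 0 0 -1.54;1 17 -0.1 -9 0 0 -1.571;1 17 -0.1 -9 0 0 -1.571",
)

```text
time_s: 7.55
eef_pos: [677.7, 46.3, 266.6]
ee_rot: [0.0, 0.728, 0.686, 0.0]
force: [-0.7, 0.3, -0.1]
grip_width: 0.999
grip_force: 0.0
```

```bash
python3 - <<'E'
from h import *
s=sense();print(s["eef_pos"],s["ee_rot"],s["joints"].round(2))
m=camera_model("wrist");a=capture("wrist");cv2.imwrite("pics/w2.png",a[:,:,::-1])
for uv,sc in pts("wrist","lever_knob"): print(uv,sc,ray("wrist",uv,178,m))
for uv,sc in pts("wrist","lever_pivot"): print(uv,sc,ray("wrist",uv,24,m))
E
```

```text
[677.69525662  46.30452459 266.58504539] [2.66651680e-04 7.27636088e-01 6.85963266e-01 2.24622826e-04] [-0.1   0.67  0.91 -0.    1.56 -0.04]
[314.3 264.4] 0.93 [677.11311864  45.52539169 178.        ]
```

View pics/w2.png

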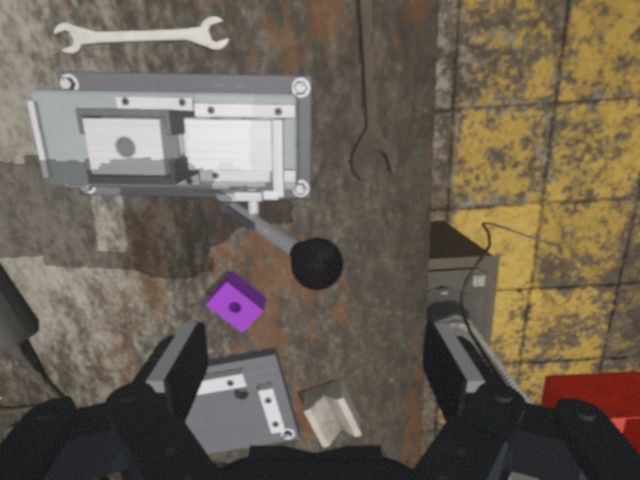

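The wrist view shows the knob at (316,264), centred between the open fingers in the pulling direction. Nothing is in the way.

Emit:
step_arm(
  commands="1 0 0 4 0 0 0;1 0 0 7 0 0 0;1 0 0 8.4 0 0 0;0.5 0 0 8.4 0 0 0;0.5 0 0 8.4 0 0 0;0.5 0 0 8.4 0 0 0;0.5 0 0 8.4 0 0 0;0.5 0 0 8.4 0 0 0",
)

```text
time_s: 8.37
eef_pos: [677.8, 46.3, 183.8]
ee_rot: [0.001, 0.728, 0.686, 0.001]
force: [0.2, -0.3, -0.0]
grip_width: 0.503
grip_force: 0.0
```

Emit:
step_arm(
  commands="0.5 0 -0.6 0 0 0 0;0.5 0 -1.38 -0.4 0 0 0;0.5 0 -2.2 -0.76 0 0 0;0.5 0 -3 -1.08 0 0 0;0.5 0 -3.8 -1.36 0 0 0;0.5 0 -4.66 -1.6 0 0 0;0.5 0 -5.5 -1.79 0 0 0;0.5 0 -5.5 -1.79 0 0 0",
)

```text
time_s: 9.03
eef_pos: [622.9, 49.6, 203.0]
ee_rot: [0.003, 0.728, 0.686, 0.002]
force: [5.0, 0.8, 5.5]
grip_width: 0.499
grip_force: 2.5
```

```bash
python3 - <<'E'
from h import *
a=capture("scene");cv2.imwrite("pics/s4.png",cv2.resize(a[150:400,150:400],None,fx=2.4,fy=2.4)[:,:,::-1])
E
```

```text
(no output)
```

View pics/s4.png

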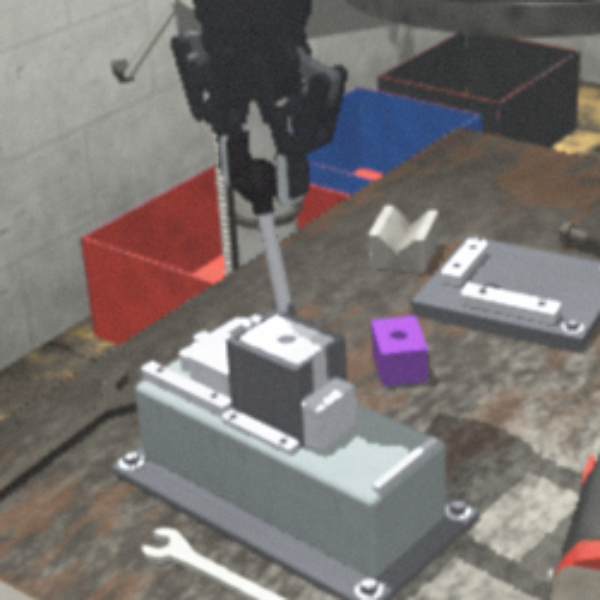

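The crop shows the knob held by the rear finger at (250,180), and the block sliding out at (330,410).

Emit:
step_arm(
  commands="0.5 0 -0.87 -0.16 0 0 0;0.5 0 -1.73 -0.27 0 0 0;0.5 0 -2.6 -0.33 0 0 0;0.5 0 -3.48 -0.35 0 0 0;0.5 0 -4.35 -0.33 0 0 0;0.5 0 -5.23 -0.27 0 0 0;0.5 0 -6.1 -0.16 0 0 0;0.5 0 -6.96 0 0 0 0;0.5 0 -7.81 0.19 0 0 0;0.5 0 -8.65 0.43 0 0 0;0.5 0 -9.48 0.71 0 0 0;0.5 0 -10.29 1.03 0 0 0;0.5 0 -11.09 1.39 0 0 0;0.5 0 -11.87 1.79 0 0 0;0.5 0 -11.87 1.79 0 0 0",
)

```text
time_s: 10.33
eef_pos: [505.2, 56.5, 183.5]
ee_rot: [0.003, 0.728, 0.685, 0.002]
force: [9.0, -0.3, 3.9]
grip_width: 0.5
grip_force: 4.4
```

Emit:
step_arm(
  commands="0.5 0 -0.3 0.1 0 0 0;0.5 0 -0.6 0.2 0 0 0;0.5 0 -0.9 0.3 0 0 0;0.5 0 -0.9 0.3 0 0 0;0.5 0 -0.9 0.3 0 0 0",
)

```text
time_s: 10.75
eef_pos: [502.8, 56.7, 182.7]
ee_rot: [0.009, 0.728, 0.685, 0.009]
force: [40.0, 2.1, -2.7]
grip_width: 0.501
grip_force: 19.5
```

```bash
python3 - <<'E'
from h import *
a=capture("scene");cv2.imwrite("pics/s5.png",cv2.resize(a[150:400,150:400],None,fx=2.4,fy=2.4)[:,:,::-1])
for n in["block","next_block"]:
    for uv,sc in pts("scene",n): print(n,uv,sc,ray("scene",uv,70))
E
```

```text
block [299.4 336. ] 0.87 [494.33221426 123.84468714  70.        ]
next_block [313.7 301.1] 0.97 [529.32241103  31.62447568  70.        ]
next_block [275.4 308.3] 0.83 [570.95959391  83.20966132  70.        ]
```

View pics/s5.png

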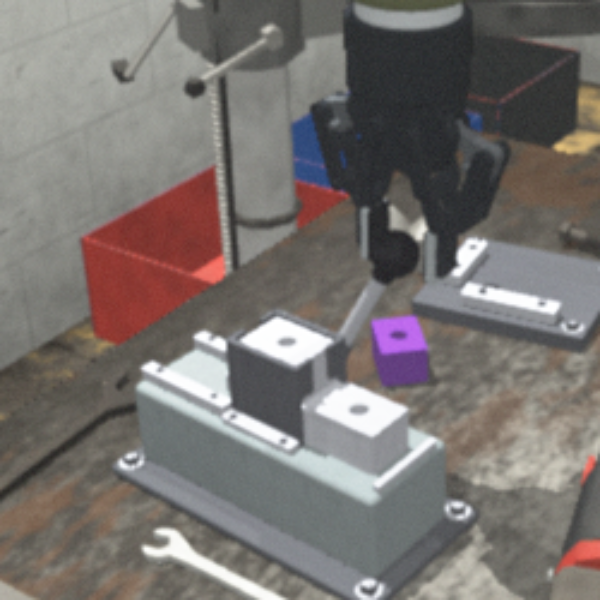

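The crop shows the block fully out on the shelf at (360,415), with the lever at its stop. Now I'll ease it back slowly.

Emit:
step_arm(
  commands="0.5 0 0.45 -0.15 0 0 0;0.5 0 0.89 -0.3 0 0 0;0.5 0 1.28 -0.5 0 0 0;0.5 0 1.67 -0.7 0 0 0;0.5 0 2.07 -0.88 0 0 0;0.5 0 2.47 -1.06 0 0 0;0.5 0 2.87 -1.22 0 0 0;0.5 0 3.28 -1.38 0 0 0;0.5 0 3.7 -1.52 0 0 0;0.5 0 4.11 -1.66 0 0 0;0.5 0 4.53 -1.78 0 0 0;0.5 0 4.95 -1.9 0 0 0;0.5 0 5.37 -2 0 0 0;0.5 0 5.8 -2.09 0 0 0;0.5 0 6.23 -2.17 0 0 0;0.5 0 6.66 -2.25 0 0 0;0.5 0 7.1 -2.3 0 0 0;0.5 0 7.53 -2.36 0 0 0;0.5 0 7.96 -2.39 0 0 0;0.5 0 8.4 -2.42 0 0 0",
)

```text
time_s: 12.57
eef_pos: [579.1, 52.2, 203.0]
ee_rot: [-0.0, 0.728, 0.686, -0.0]
force: [4.4, -0.8, -3.0]
grip_width: 0.503
grip_force: 2.3
```

Emit:
step_arm(
  commands="0.5 0 0.44 -0.01 0 0 0;0.5 0 0.88 -0.02 0 0 0;0.5 0 1.32 -0.01 0 0 0;0.5 0 1.75 0 0 0 0;0.5 0 2.2 0.03 0 0 0;0.5 0 2.62 0.07 0 0 0;0.5 0 3.05 0.12 0 0 0;0.5 0 3.49 0.18 0 0 0;0.5 0 3.92 0.25 0 0 0;0.5 0 4.35 0.33 0 0 0;0.5 0 4.78 0.42 0 0 0;0.5 0 5.2 0.52 0 0 0;0.5 0 5.63 0.64 0 0 0;0.5 0 6.05 0.76 0 0 0;0.5 0 6.47 0.9 0 0 0;0.5 0 6.88 1.04 0 0 0;0.5 0 7.29 1.2 0 0 0;0.5 0 7.69 1.36 0 0 0;0.5 0 8.09 1.54 0 0 0;0.5 0 8.49 1.72 0 0 0",
)

```text
time_s: 14.23
eef_pos: [663.9, 47.2, 186.1]
ee_rot: [-0.0, 0.728, 0.686, -0.0]
force: [1.2, -0.1, -0.9]
grip_width: 0.499
grip_force: 0.7
```

Emit:
step_arm(
  commands="0.5 0 0.4 0.2 0 0 0;0.5 0 0.8 0.4 0 0 0;0.5 0 1.1 0.4 0 0 0;0.5 0 1.4 0.4 0 0 0;0.5 0 1.4 0.4 0 0 0",
)

```text
time_s: 14.65
eef_pos: [677.9, 46.3, 182.4]
ee_rot: [0.0, 0.728, 0.686, 0.0]
force: [-0.5, 0.2, 0.8]
grip_width: 0.5
grip_force: 0.0
```

```bash
python3 - <<'E'
from h import *
print(sense()["force"],sense()["eef_pos"])
a=capture("scene");cv2.imwrite("pics/s6.png",cv2.resize(a[150:400,150:400],None,fx=2.4,fy=2.4)[:,:,::-1])
for n in["block","next_block","outlet"]:
    for uv,sc in pts("scene",n): print(n,uv,sc,ray("scene",uv,70))
m=trace("scene","block"); print([(d["rect"],d["score"]) for d in m])
E
```

```text
[-0.52398022  0.18728286  0.75542288] [677.86462108  46.31828306 182.36268017]
block [300. 335.] 0.83 [494.99857304 121.28277435  70.        ]
block [248.5 394.4] 0.71 [478.44058055 264.57993339  70.        ]
next_block [316.2 302.2] 0.95 [523.92107062  32.18395323  70.        ]
next_block [272.2 323.6] 0.51 [549.22371165 120.32957587  70.        ]
next_block [301.3 334.7] 0.17 [493.74653125 119.59400313  70.        ]
next_block [250.  395.4] 0.15 [475.55258611 264.97577574  70.        ]
outlet [297.3 332.9] 0.64 [501.57140452 119.11828321  70.        ]
[([273.5, 311.7, 157.7, 189.0], 0.6), ([299.5, 329.6, 44.2, 41.5], 0.55), ([245.6, 251.0, 35.1, 63.2], 0.37), ([365.9, 274.1, 89.5, 49.1], 0.22)]
```

View pics/s6.png

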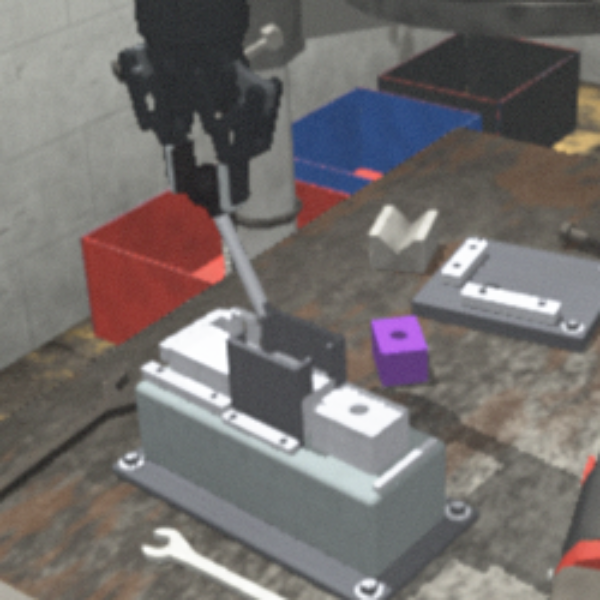

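The crop shows the lever home, the next block down inside the chute, and the fed block at (360,415) on the shelf. Now I'll move over it for a close look.

Emit:
step_arm(
  commands="0.6 0 0 -3 0 0 0;1 0 0 -6 0 0 0;1 0 0 -8.5 0 0 0.12;1 0.5 -3 -8.5 0 0 0.24;1 1.5 -6 -8.5 0 0 0.36;1 2.5 -10 -8.5 0 0 0.48;1 3.5 -13 -8.5 0 0 0.6;1 4.5 -16 -8.5 0 0 0.72;1 5.5 -18 -8.5 0 0 0.84;1 6.4 -18.7 -8.5 0 0 0.96;1 6.4 -18.7 -8.5 0 0 1.08;1 6.4 -18.7 -8.5 0 0 1.2;1 6.4 -18.7 -8.5 0 0 1.32;1 6.4 -18.7 -8.5 0 0 1.44;1 6.4 -18.7 -8.5 0 0 1.56;1 6.4 -18.7 -8.5 0 0 1.571;1 6.4 -18.7 -8.5 0 0 1.571",
)

```text
time_s: 16.32
eef_pos: [494.6, 121.5, 267.5]
ee_rot: [-0.0, 1.0, -0.029, 0.0]
force: [-0.7, 0.4, 0.4]
grip_width: 0.998
grip_force: 0.0
```

```bash
python3 - <<'E'
from h import *
s=sense();print(s["eef_pos"],s["ee_rot"])
m=camera_model("wrist");a=capture("wrist");cv2.imwrite("pics/w3.png",a[:,:,::-1]);print(m["eye"])
for n,z in[("block",70),("next_block",70),("outlet",70),("jig",0),("seat",14)]:
    for uv,sc in pts("wrist",n): print(n,uv,sc,ray("wrist",uv,z,m))
for d in trace("wrist","block")[:2]:
    k=d["mask"].astype(np.uint8);c,_=cv2.findContours(k,0,2);c=max(c,key=cv2.contourArea);r=cv2.minAreaRect(c)
    q=np.array([ray("wrist",p,100,m)[:2] for p in cv2.boxPoints(r)]);print(d["score"],d["rect"],q.mean(0),q.round(1).tolist())
E
```

```text
[494.56156352 121.45154593 267.45906888] [-1.64513978e-05  9.99586506e-01 -2.87542159e-02  1.09925549e-04]
[577.8310942  116.69478498 393.91043908]
block [314.3 216.6] 0.71 [495.49914467 122.24333311  70.        ]
next_block [313.4 144.1] 0.93 [556.96085149 119.42436994  70.        ]
next_block [497.4  97.8] 0.76 [584.08776407 -28.57643242  70.        ]
next_block [231.5 172.7] 0.16 [537.59433271 189.89980238  70.        ]
outlet [313.7 217.3] 0.62 [494.89803889 122.80596049  70.        ]
seat [631.6 102. ] 0.57 [ 574.29487961 -179.21017272   14.        ]
0.67 [315.1, 221.4, 43.7, 66.9] [497.97856458 123.26000068] [[472.1, 143.4], [526.6, 138.0], [524.0, 104.2], [469.2, 107.5]]
```

View pics/w3.png

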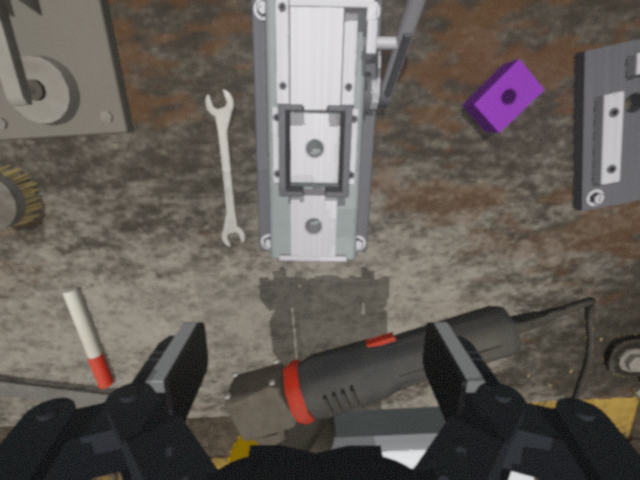

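The wrist view shows the block on the shelf, its bore at (314,226) lined up with the hand. The next block is in the chute at (314,148), and the purple one is off to the right.

Emit:
step_arm(
  commands="1 0.08 -0.08 4 0 0 0;1 0.08 -0.08 8 0 0 0;1 0.08 -0.08 12 0 0 0;1 0.08 -0.08 15 0 0 0;1 0.08 -0.08 16.65 0 0 0;1 0.08 -0.08 16.65 0 0 0;0 0.08 -0.08 16.65 0 0 0;0 0.08 -0.08 16.65 0 0 0;0 0.08 -0.08 16.65 0 0 0;0 0.08 -0.08 16.65 0 0 0;0 0.08 -0.08 16.65 0 0 0;0 0.08 -0.08 16.65 0 0 0",
  newtons=80,
)

```text
time_s: 17.67
eef_pos: [496.3, 122.2, 102.3]
ee_rot: [-0.0, 1.0, -0.03, 0.001]
force: [-0.5, -1.1, 6.7]
grip_width: 0.398
grip_force: 80.9
```

Emit:
step_arm(
  commands="0 0 0 -1 0 0 0;0 0 0 -3 0 0 0;0 0 0 -6 0 0 0;0 0 0 -10 0 0 0;0 0 0 -12 0 0 0;0 0 0 -12 0 0 0",
)

```text
time_s: 18.17
eef_pos: [497.0, 122.3, 226.0]
ee_rot: [-0.0, 1.0, -0.03, 0.004]
force: [1.0, 0.1, -3.6]
grip_width: 0.397
grip_force: 80.8
```

```bash
python3 - <<'E'
from h import *
s=sense();print(s["eef_pos"],s["ee_rot"],s["force"],s["grip_force"])
for c in("scene","top"):
    capture(c)
    for n,z in[("jig",0),("seat",14),("side_stop",14),("end_stop",14)]:
        for uv,sc in pts(c,n)[:1]: print(c,n,sc,ray(c,uv,z).round(1))
E
```

```text
[496.97792307 122.30853056 225.95286657] [-1.82880296e-04  9.99541525e-01 -2.99635696e-02  4.34644479e-03] [ 1.01234328  0.07203401 -3.6472682 ] 80.78949451446533
scene jig 0.91 [ 552.3 -204.     0. ]
scene seat 0.81 [ 566.4 -164.7   14. ]
scene side_stop 0.72 [ 555.5 -198.3   14. ]
top jig 0.93 [ 550.9 -199.4    0. ]
top seat 0.76 [ 584.3 -176.8   14. ]
```

Emit:
step_arm(
  commands="0 1 4 0 0 0 -0.05;0 2 8 0 0 0 -0.1;0 3 12 0 0 0 -0.15;0 4 16 0 0 0 -0.2;0 5 20 0 0 0 -0.203;0 6 24 0 0 0 -0.203;0 7.2 28 0 0 0 -0.203;0 7.2 31 0 0 0 -0.203;0 7.2 32.3 0 0 0 -0.203;0 7.2 32.3 0 0 0 -0.203;0 7.2 32.3 0 0 0 -0.203",
)

```text
time_s: 19.58
eef_pos: [547.7, -204.4, 220.4]
ee_rot: [-0.0, 0.997, 0.071, -0.0]
force: [0.6, 0.3, -4.2]
grip_width: 0.398
grip_force: 81.1
```

```bash
python3 - <<'E'
from h import *
s=sense();print(s["eef_pos"],s["ee_rot"],s["force"])
m=camera_model("wrist");a=capture("wrist");cv2.imwrite("pics/w4.png",a[:,:,::-1])
for n,z in[("seat",14),("jig",0),("end_stop",14),("side_stop",14)]:
    for uv,sc in pts("wrist",n): print(n,uv,sc,ray("wrist",uv,z,m))
for n in("end_stop","side_stop"):
  for d in trace("wrist",n)[:1]:
    c,_=cv2.findContours(d["mask"].astype(np.uint8),0,2);c=max(c,key=cv2.contourArea);r=cv2.minAreaRect(c)
    q=np.array([ray("wrist",p,26,m)[:2] for p in cv2.boxPoints(r)]);print(n,d["score"],q.mean(0),q.round(1).tolist())
E
```

```text
[ 547.73644735 -204.41419963  220.36744241] [-4.95522777e-04  9.97483994e-01  7.08896387e-02 -3.09702763e-04] [ 0.55300839  0.32637351 -4.22766447]
seat [287.7 182.4] 0.6 [ 573.3030009  -176.08599155   14.        ]
jig [318.4 199.9] 0.73 [ 558.8608147  -205.44795593    0.        ]
end_stop 0.7 [ 610.92235883 -198.98550679] [[614.9, -165.7], [624.1, -229.7], [607.0, -232.9], [597.7, -167.6]]
side_stop 0.7 [ 542.94779414 -158.48338388] [[582.6, -143.1], [586.2, -161.6], [503.5, -174.7], [499.5, -154.6]]
```

View pics/w4.png

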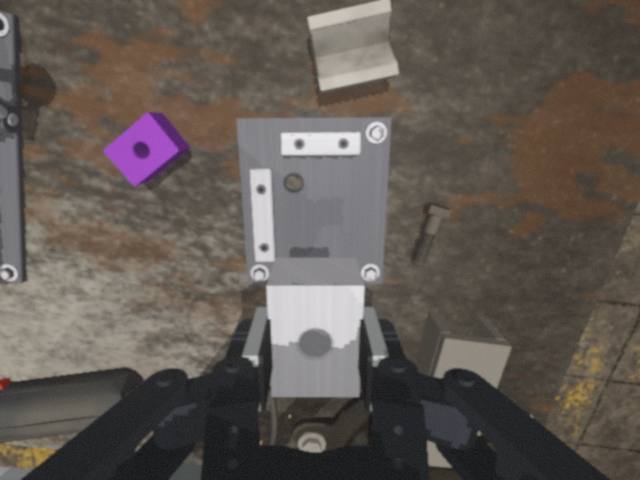

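The wrist view shows the held block at (315,340), square with the fixture. The drill hole is at (294,183), the end stop at (320,144) and the side stop at (262,215). I'll lower it into the open corner, about 12 mm short of each stop.

Emit:
step_arm(
  commands="0 0.8 -0.4 4 0 0 0;0 1.7 -0.9 8 0 0 0;0 1.7 -0.9 11.5 0 0 0;0 1.7 -0.9 14 0 0 0;0 1.7 -0.9 16 0 0 0;0 1.7 -0.9 16.8 0 0 0;0 1.7 -0.9 16.8 0 0 0;0 1.7 -0.9 16.8 0 0 0",
  newtons=100,
)

```text
time_s: 20.6
eef_pos: [564.0, -193.3, 53.8]
ee_rot: [0.0, 0.997, 0.071, 0.001]
force: [-0.5, -0.1, -2.5]
grip_width: 0.385
grip_force: 104.9
```

Emit:
step_arm(
  commands="0 0 0 0.2 0 0 0;0 0 0 0.4 0 0 0;0 0 0 0.6 0 0 0;0 0 0 0.7 0 0 0;0 0 0 0.8 0 0 0;0 0 0 0.8 0 0 0;0 0 0 0.8 0 0 0",
)

```text
time_s: 21.18
eef_pos: [564.1, -193.6, 46.5]
ee_rot: [0.001, 0.997, 0.071, 0.001]
force: [-3.9, 1.6, 7.2]
grip_width: 0.391
grip_force: 106.4
```

```bash
python3 - <<'E'
from h import *
m=camera_model("wrist");a=capture("wrist");cv2.imwrite("pics/w5.png",a[:,:,::-1])
E
```

```text
(no output)
```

View pics/w5.png

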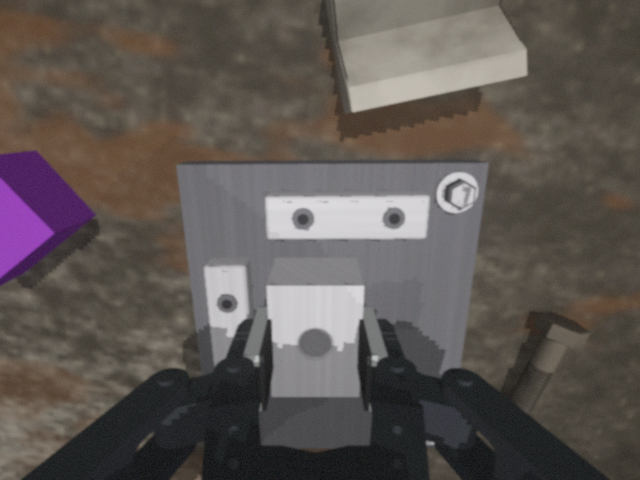

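The wrist view shows the block flat on the plate. The end stop face is at row 238 against the block's front foot at row 258, and there is a similar gap to the side stop on the left. It is square to both, so I'll slide it toward the side stop.

Emit:
step_arm(
  commands="0 0 -0.2 0 0 0 0;0 0 -0.4 0 0 0 0;0 0 -0.6 0 0 0 0;0 0 -0.8 0 0 0 0;0 0 -1 0 0 0 0;0 0 -1.1 0 0 0 0;0 0 -1.1 0 0 0 0",
)

```text
time_s: 21.82
eef_pos: [563.1, -183.1, 46.5]
ee_rot: [0.001, 0.997, 0.071, 0.002]
force: [1.4, -0.7, 5.9]
grip_width: 0.39
grip_force: 106.1
```

Emit:
step_arm(
  commands="0 0 -0.1 0 0 0 0;0 0 -0.2 0 0 0 0;0 0 -0.3 0 0 0 0;0 0 -0.4 0 0 0 0;0 0 -0.5 0 0 0 0;0 0 -0.5 0 0 0 0",
)

```text
time_s: 22.32
eef_pos: [563.1, -182.5, 46.8]
ee_rot: [0.005, 0.997, 0.072, 0.003]
force: [1.6, -23.3, -2.5]
grip_width: 0.387
grip_force: 105.2
```

Emit:
step_arm(
  commands="0 0 0.25 0 0 0 0;0 0.2 0.3 0.1 0 0 0;0 0.4 0.3 0.1 0 0 0;0 0.6 0.3 0.1 0 0 0;0 0.8 0.3 0.1 0 0 0;0 1 0.3 0.1 0 0 0;0 1.1 0.3 0.1 0 0 0;0 1.1 0.3 0.1 0 0 0",
)

```text
time_s: 22.98
eef_pos: [573.6, -181.2, 46.5]
ee_rot: [0.003, 0.997, 0.072, 0.002]
force: [-5.1, -8.8, 13.1]
grip_width: 0.393
grip_force: 107.1
```

Emit:
step_arm(
  commands="0 0.1 0 0 0 0 0;0 0.2 0 0 0 0 0;0 0.3 0 0 0 0 0;0 0.4 0 0 0 0 0;0 0.5 0 0 0 0 0;0 0.5 0 0 0 0 0",
)

```text
time_s: 23.48
eef_pos: [574.7, -181.1, 46.5]
ee_rot: [0.002, 0.997, 0.072, -0.004]
force: [-30.4, -12.8, 27.7]
grip_width: 0.392
grip_force: 108.9
```

Emit:
step_arm(
  commands="0 -0.2 0 -0.05 0 0 0;0 -0.35 0 -0.1 0 0 0;0 -0.35 -0.1 -0.1 0 0 0;0 -0.35 -0.15 -0.1 0 0 0;0 -0.3 -0.15 -0.1 0 0 0;0 -0.2 -0.15 -0.1 0 0 0;0 -0.15 -0.15 -0.1 0 0 0;0 -0.15 -0.15 -0.1 0 0 0;0 -0.15 -0.15 -0.1 0 0 0",
)

```text
time_s: 24.23
eef_pos: [574.5, -181.0, 46.6]
ee_rot: [0.003, 0.997, 0.072, -0.001]
force: [-16.8, -20.0, 10.7]
grip_width: 0.391
grip_force: 107.0
```

```bash
python3 - <<'E'
from h import *
s=sense();print(s["eef_pos"],s["force"],s["wrist_torque"])
m=camera_model("wrist");a=capture("wrist");b=capture("scene")
cv2.imwrite("pics/w6.png",np.hstack([a[150:400,170:470],cv2.resize(b[225:315,300:420],(333,250),interpolation=cv2.INTER_CUBIC)])[:,:,::-1])
E
```

```text
[ 574.53286415 -180.97901428   46.62483812] [-16.77686431 -19.95285117  10.65629254] [-3.27320524  2.70198751  0.26230597]
```

View pics/w6.png

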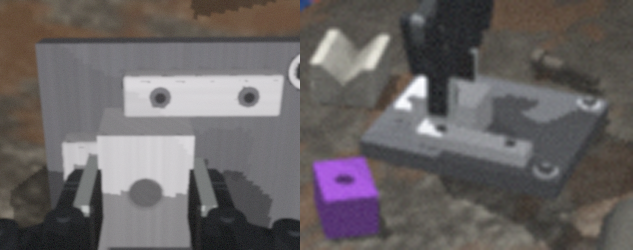

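The last picture shows the block at (145,170) with its front foot on the end stop face and its left side on the side stop. Forces are about 17 N and 20 N onto the stops and 11 N down. Handing in.

```bash
python3 -c "
from rig import *
s=sense();print(s['force'],s['grip_force'],s['time_s']);print(finish_job())"
```

```text
[-17.28658296 -18.782316    11.98772008] 106.98240995407104 24.3333
the job is handed in; nothing more can be done
None
```

I handed the job in at 24 s with the block held flat in the corner, pressed at about 17 N and 19 N against the two stops, but on my first pull the hand slipped off the knob and the lever snapped back a short way. The second pull went through the full stroke and I eased it back slowly; the next block dropped into place, and I touched none of the V block, bolt or spanner.

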